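# Index the carving turntable to the target line

### The arm

A 6-joint arm with a two-finger parallel gripper is mounted at the origin on a cart in front of the work surface, level with it; the furniture and walls round the work are solid. World frame = base frame: x ahead of the robot, y to its left, z up, the work surface at z = 0. Lengths are in mm, angles in rad, forces in N, time in s.
With the tool pointing down it reaches from about 400 to 925 mm from the base axis. Payload 12.5 kg.
Tool frame: the origin (TCP) lies on the centre line of the jaws, within the pads' length; the fingertips stand 14 mm ahead of it and the grasp point (between the pads) lies 5 mm behind it; z points along the fingers, x is the direction in which the jaws open and shut, and the axes are right-handed (so a half turn about z gives the same grasp; the last joint's range is limited). The gripper opens to 95 mm and grips with 3 to 60 N. Pads are 20 mm wide; open, the fingers measure 119 mm over their backs; the gripper's body (75 mm by 180 mm) begins 59 mm behind the grasp point.
Start: joints at [0.997, 0.491, 1.559, -0, 1.092, -0.106], TCP at [281.814, 557.876, 228.661] pointing down, gripper open.
Joint ranges: [-3.1, 3.1], [-0.84, 2.19], [0.05, 2.79], [-1.13, 4.28], [0.06, 2.93], [-2.69, 2.69]. Speed limits (rad/s): [2.22, 2.22, 2.79, 3.14, 3.14, 3.14].

### API

Orientations are given as [roll, pitch, yaw] about the fixed x, y, z axes, in that order (R = Rz(yaw) Ry(pitch) Rx(roll)).
In Python, from cell import state, read_camera, job_done gives the robot as it stands.
- The arm moves only by the shell command python3 -m handwheel 'ROWS'. ROWS is JSON, a list of rows, each an object of numbers: "hand": the finger opening in m, from 0 to 0.0951; "x", "y", "z": the shift along the world's x, y, z in m; "spin": the turn about the world's z in units of 5 degrees (1.0 is 5 degrees). In form: [{"hand": .., "x": .., "y": .., "z": .., "spin": ..}, ...]. A call has 1 to 20 rows; each row is the pose to reach, as a shift and turn from the pose commanded when the call began; what a row does not reach only later rows make up. A row lasts 1/12 s, in which the tool goes at most 41.7 mm and 7.16 degrees, less where a joint would pass 70% of its speed; a pose out of reach is approached as far as the arm can. A call with a gripper value outside its range is refused whole. The fingers move at their own pace and stop on an object; the grip force is fixed at half the most. Time passes only in rows, so rows that repeat a pose let the fingers close. It gives the time, the measured TCP pose, the force and the opening at its end, in the units of the state.
- state(): the state, without advancing time (a new reading comes with each control period).
- read_camera(name): name is "scene" or "top"; returns a dict with "img" (400x640x3 uint8, red, green, blue), "fx", "fy", "cx", "cy" (pixels), "T" (4x4, takes a point from camera to world coordinates). Camera axes: x right, y down, z forward; pixel columns grow to the right and rows downward; lengths in mm; the calibration is good to about 2 mm. A picture is of the moment at which its call begins. There is no depth.
- job_done(): hands the job in, once; it reports no verdict.
The state is a dict: "t": time; "joints": joint angles; "qvel": joint speeds; "tau": joint torques, N m; "eef_pos": TCP position; "tcp_rot": TCP orientation; "ft_force": force on the tool from outside, world axes, zero at the start; "moment": the same for the moment, N m; "opening": opening from 0.0 (shut) to 1.0 (fully open).
Only numpy, scipy, OpenCV 4.12 (cv2) and the standard library are available. Lean on these libraries where they do the work, as an engineer would, in place of code of your own. Each camera call takes 0.05 s, during which the arm holds its last target. There are 200 camera calls.

### The job

Set the carving turntable for the next cut: push the black dial round with a fingertip (its edge has finger notches), either way, until the white index line on the dial lines up with the white line on the red clip. Only push, lift nothing: the wooden disc must stay lying centred on the dial, the red clip must stay where it is set, and the loose things round about must not be moved. Leave the dial at rest and take the hand clear.

Things in the scene. Friction and masses are not known exactly. Their poses are not given: they have to be found in the camera images.
- dial_centre (a point): Point on the upright axis of the indexing turntable, at the black dial's top face, 40 mm above the bench. The turntable is fixed: a grey base 278 mm across with a raised scale ring (radius 114 to 137 mm, top 28 mm above the bench, black graduations). Inside the ring turns the black dial (radius 110 mm, 16 to 40 mm above the bench), with a steel plate in its middle.
- index_line (a point): Outer end of the white index line (6 mm wide, radial, 50 mm long) on the dial's top face, 110 mm from the axis, 40 mm above the bench. It turns with the dial. The four finger notches are centred 45, 135, 225 and 315 degrees round from this line.
- notch (a point): Floor of one of the four equal finger notches in the dial's edge, at its middle: 86 mm from the axis, 14 mm above the bench, 45 degrees anticlockwise from the index line; turns with the dial. A notch is open upward, 54 mm wide between straight parallel side walls, and runs from 60 mm from the axis to the scale ring's inner wall at 114 mm. A fingertip in it, moved round the axis, pushes the dial.
- dial (a joint): Angle of the dial in rad, growing anticlockwise seen from above; at 0 the index line points along the turntable's own +x. It turns freely either way, any number of turns, against steady friction (about 0.25 N m, so about 3 N at a notch), and stays where it is left.
- target_line (a point): Point at the inner end of the white target line (6 mm wide, radial) on the red clip, 110 mm from the axis (3 mm in from the clip's edge, over the dial's rim), 33 mm above the bench. The red clip (27 x 26 mm, 5 mm thick) straddles the scale ring and stays where it was set; it can be shoved along the ring but must not be.
- target_clip (a joint): Angle of the red clip round the same axis in rad, same zero and direction as dial. The lines are in line when the two angles are equal, or differ by whole turns.
- disc_centre (a point): Centre (half-way up) of the loose pale wooden disc, 88 mm across and 12 mm thick, that lies on the middle of the dial, top 52 mm above the bench. It rides round with the dial.
- sanding_block: Loose cork sanding block on the bench, 56 x 100 x 28 mm, origin at the centre of its underside. Bystander.
- tape_measure: Loose black pocket tape measure on the bench, right of the turntable, 48 x 85 x 40 mm, origin at the centre of its underside. Bystander.
- mallet: Loose wooden carver's mallet standing on its head, 72 mm across, 235 mm tall, origin at the centre of its underside. Bystander.
- offcut_1: Loose weathered grey wood offcut on the bench, 33 x 135 x 20 mm, origin at the centre of its underside. Bystander.
Things that resemble listed ones, but are neither listed nor needed, are in the scene too. Of the things like the part that bears disc_centre, leave any that is yellow; of the rest the larger one is meant.

How it is judged:
By the outcome, as a careful person would: the job done as asked, in the order asked, and still so for the second after the job is handed in, with the robot touching nothing.
It also fails if it takes over 56 s, if anything falls off the work surface, if the arm or the gripper's body presses on something with over 40 N, if the wrist force passes 120 N, or if a joint passes its speed limit or range.

## Working session

There is one attempt and no reset: what is moved stays moved. The work goes in short steps, Python scripts to look and compute and a shell command to move; the robot and the scene stay as the last step left them, time stands still between calls to the robot, and variables do not carry over. Pictures are saved under pics/ and viewed, about 8 in all and at most 12, crops included, and the job is handed in when it is done.

```bash
mkdir -p pics; python3 - <<'E'
from cell import state, read_camera
import cv2,pickle
for n in ("scene","top"):
    c=read_camera(n); cv2.imwrite(f"pics/{n}1.png",c["img"][:,:,::-1]); pickle.dump(c,open(n+"1.pkl","wb"))
    print(n,c["fx"],c["cx"],c["cy"],c["T"].round(3).tolist() if hasattr(c["T"],"round") else c["T"])
print(state())
E
```

```text
scene 471.04677548177096 318.86181107708137 205.44864596224602 [[0.764, -0.35, 0.543, -284.01], [-0.646, -0.401, 0.65, -1039.093], [-0.009, -0.846, -0.532, 901.806], [0.0, 0.0, 0.0, 1.0]]
top 416.03256859378604 325.96608489093614 203.05044628824396 [[-0.01, -0.995, 0.1, 427.257], [-1.0, 0.01, -0.001, -13.775], [-0.0, -0.1, -0.995, 1312.228], [0.0, 0.0, 0.0, 1.0]]
{'t': 0.1, 'joints': array([ 9.97418530e-01,  4.91484026e-01,  1.55937736e+00,  7.41886190e-06,
        1.09171741e+00, -1.05573597e-01]), 'qvel': array([-0.00258933, -0.00111171, -0.00202801,  0.00015806, -0.00056653,
        0.00103878]), 'tau': array([ 2.00148454e-03, -6.13619614e+01, -2.58610082e+01,  6.93137851e-02,
        4.70723142e-02,  1.19116714e-05]), 'eef_pos': array([281.68387309, 557.69960319, 228.13349855]), 'tcp_rot': array([-3.14148219e+00,  9.79961488e-04,  1.10298876e+00]), 'ft_force': array([ 0.20402216,  0.86427406, -0.79961881]), 'moment': array([-0.02983358, -0.02644116, -0.03295429]), 'opening': 1.0005734942678528}
```

View pics/top1.png

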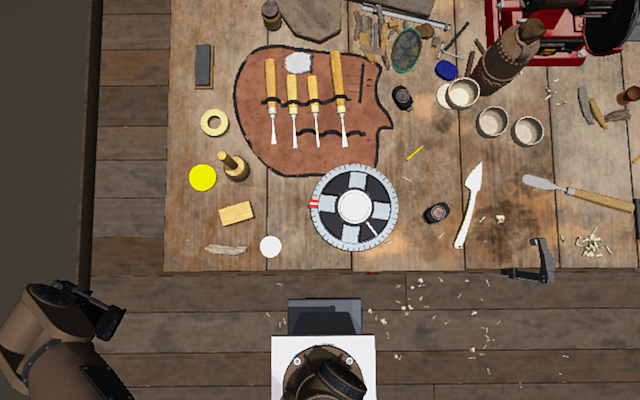

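View pics/scene1.png

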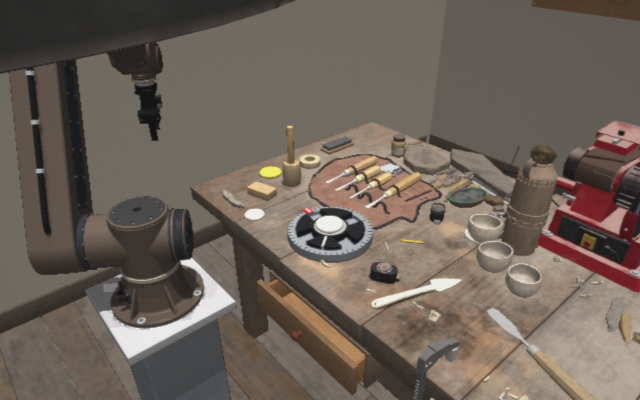

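Top view: the turntable is at about (354,207), its pale disc on the dial. The index line is at about (372,229) and the red clip at (314,204). There are three disc-like things: white on the dial (354,207), a smaller white one (270,246) and a yellow one (202,178). The larger non-yellow disc, on the dial, is the one meant. I'll enlarge to confirm.

```bash
cat > h.py <<'E'
import numpy as np,cv2,pickle
def ray(c,u,v,z):
    T=np.array(c["T"]); d=T[:3,:3]@[(u-c["cx"])/c["fx"],(v-c["cy"])/c["fy"],1]; o=T[:3,3]
    return o+d*(z-o[2])/d[2]
def proj(c,p):
    T=np.array(c["T"]); q=T[:3,:3].T@(np.array(p,float)-T[:3,3]); return np.array([c["fx"]*q[0]/q[2]+c["cx"],c["fy"]*q[1]/q[2]+c["cy"]])
E
python3 - <<'E'
from h import *
a=pickle.load(open("top1.pkl","rb"));b=pickle.load(open("scene1.pkl","rb"))
A=cv2.resize(a["img"][155:260,300:408],None,fx=5,fy=5,interpolation=cv2.INTER_CUBIC)
cv2.imwrite("pics/z1.png",A[:,:,::-1])
def blob(c,seed,thr,z):
    g=c["img"].astype(int).min(2); n,l,s,ce=cv2.connectedComponentsWithStats((g>thr).astype(np.uint8),connectivity=4)
    k=l[seed[1],seed[0]]; print(s[k],ce[k],ray(c,*ce[k],z))
for t in (180,200,220): blob(a,(354,207),t,52); blob(b,(329,226),t,52)
for c in (a,b):
    i=c["img"].astype(int); m=(i[:,:,0]>130)&(i[:,:,1]<80)&(i[:,:,2]<80)
    n,l,s,ce=cv2.connectedComponentsWithStats(m.astype(np.uint8))
    for k in range(1,n):
        if 3<s[k,4]<200 and s[k,0]<330: print('red',s[k],ce[k],ray(c,*ce[k],33))
E
```

```text
[338 190  34  34 889] [354.47244094 206.19910011] [ 542.84222489 -101.27593128   52.        ]
[316 216  30  18 364] [330.10164835 223.54395604] [ 539.39515664 -108.8146153    52.        ]
[338 190  34  34 845] [354.59408284 206.07692308] [ 543.21177751 -101.65214828   52.        ]
[316 216  27  15 312] [328.95192308 222.95512821] [ 538.8239503  -103.90184727   52.        ]
[338 190  33  33 739] [354.99594046 205.67117727] [ 544.43926772 -102.89528841   52.        ]
[317 216  25  15 288] [328.94097222 222.86805556] [ 539.12325829 -103.50756293   52.        ]
red [314 121   1   6   6] [314.  123.5] [807.45130677  20.55185432  33.        ]
red [318 123   1   4   4] [318.  124.5] [804.09960074   7.97607272  33.        ]
red [315 136   1   6   6] [315.  138.5] [759.17973165  17.74822943  33.        ]
red [309 199  10   3  21] [313.         200.33333333] [564.05913032  25.33518704  33.        ]
red [309 205   9   3  24] [312.95833333 205.95833333] [546.59236796  25.58103412  33.        ]
red [303 210   6   4  11] [305.45454545 211.36363636] [543.03524601  21.88235907  33.        ]
```

View pics/z1.png

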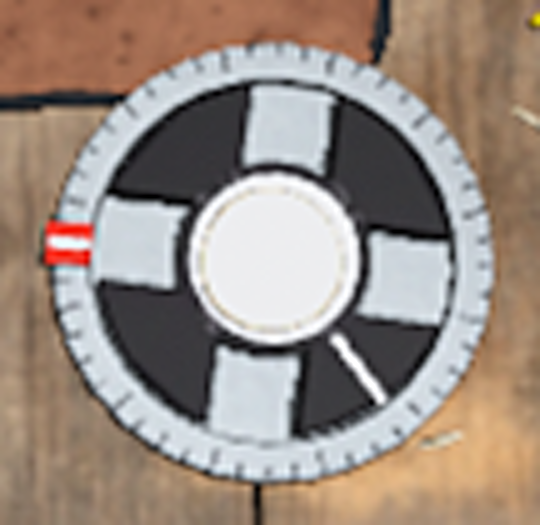

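The enlarged crop shows the larger white disc centred on the dial at crop (273,258). The index line ends at (383,402) and the red clip with its white line is at (68,243). Going clockwise to the clip is about 131°. Next I refine the centre and angles numerically.

```bash
cat >> h.py <<'E'
def rectify(c,ctr,z,half=150,s=2):
    # metric top-down view: col = (x-cx+half)*s, row=(y-cy+half)*s at height z
    n=2*half*s; P=[[-half,-half],[half,-half],[half,half],[-half,half]]
    src=np.float32([proj(c,(ctr[0]+p[0],ctr[1]+p[1],z)) for p in P]); dst=np.float32([[0,0],[n,0],[n,n],[0,n]])
    return cv2.warpPerspective(c["img"],cv2.getPerspectiveTransform(src,dst),(n,n),flags=cv2.INTER_CUBIC)
def polar(c,ctr,z,r0,r1,n=1440):
    th=np.radians(np.arange(n)*360/n); r=np.arange(r0,r1,1.)
    P=np.array([[proj(c,(ctr[0]+q*np.cos(t),ctr[1]+q*np.sin(t),z)) for t in th] for q in r]).astype(np.float32)
    return r,cv2.remap(c["img"],P[:,:,0],P[:,:,1],cv2.INTER_LINEAR).astype(float)
def centre(c,ctr):
    # boundary black dial -> light ring: dial rim, first strong dark->light crossing per angle, fit by first harmonic
    for _ in range(4):
        r,I=polar(c,ctr,40,95,125,360); g=I.mean(2); th=np.radians(np.arange(360))
        ok=(g[:8].max(0)<90); e=np.array([r[np.argmax(g[:,k]>120)] for k in range(360)]); ok&=(g.max(0)>120)
        A=np.c_[np.ones(360),np.cos(th),np.sin(th)][ok]; m=np.ones(len(A),bool)
        for _ in range(3):
            s=np.linalg.lstsq(A[m],e[ok][m],rcond=None)[0]; m=abs(A@s-e[ok])<3
        ctr=np.array(ctr)+s[1:]
    return ctr,s[0],m.sum()
def angles(c,ctr):
    r,I=polar(c,ctr,40,68,100); w=I.min(2); a=np.arange(1440)/4.
    # narrow bright line: template 4deg wide minus flanks
    p=w.mean(0)
    k=lambda d,s=1:np.roll(p,int(d*4)*s)
    sc=p-np.maximum.reduce([k(d,s) for d in (7,10) for s in (1,-1)]); i=int(np.argmax(sc))
    j=np.arange(i-20,i+21)%1440; q=np.clip(p[j]-p[j].min()-10,0,None); ai=(i+(q*np.arange(-20,21)).sum()/q.sum())/4
    r,I=polar(c,ctr,33,114,132); red=(I[:,:,0]-I[:,:,1:].max(2)).clip(0).mean(0); t=np.radians(a)
    red[red<.3*red.max()]=0; ac=np.degrees(np.angle((red*np.exp(1j*t)).sum()))
    return ai,ac%360
E
python3 - <<'E'
from h import *
a=pickle.load(open("top1.pkl","rb"));b=pickle.load(open("scene1.pkl","rb"))
print(ray(a,354.4,207.3,28))
for n,c in(("top",a),("scene",b)):
    k=centre(c,(542,-102)); print(n,k); print(angles(c,k[0]),angles(c,(542,-102)))
E
```

```text
[ 541.61990188 -102.66084635   28.        ]
top (array([ 543.40310651, -101.28774095]), np.float64(112.29371033592247), np.int64(227))
(np.float64(217.1748508204873), np.float64(84.66198108389133)) (np.float64(217.34127822992636), np.float64(84.06054017876225))
scene (array([ 537.10810778, -112.48725594]), np.float64(115.45864775890973), np.int64(136))
(np.float64(213.4351145683129), np.float64(83.67081042705863)) (np.float64(217.30413981694304), np.float64(85.17106023810167))
```

```bash
python3 -m handwheel '[{"hand":0,"x":0.1,"y":-0.35,"z":0.05,"spin":2},{"hand":0,"x":0.1,"y":-0.35,"z":0.05,"spin":2},{"hand":0,"x":0.1,"y":-0.35,"z":0.05,"spin":2},{"hand":0,"x":0.1,"y":-0.35,"z":0.05,"spin":2},{"hand":0,"x":0.1,"y":-0.35,"z":0.05,"spin":2},{"hand":0,"x":0.1,"y":-0.35,"z":0.05,"spin":2},{"hand":0,"x":0.1,"y":-0.35,"z":0.05,"spin":2},{"hand":0,"x":0.1,"y":-0.35,"z":0.05,"spin":2},{"hand":0,"x":0.1,"y":-0.35,"z":0.05,"spin":2},{"hand":0,"x":0.345,"y":-0.671,"z":0,"spin":3.8},{"hand":0,"x":0.345,"y":-0.671,"z":0,"spin":3.8},{"hand":0,"x":0.345,"y":-0.671,"z":0,"spin":3.8},{"hand":0,"x":0.345,"y":-0.671,"z":0,"spin":3.8},{"hand":0,"x":0.345,"y":-0.671,"z":0,"spin":3.8},{"hand":0,"x":0.345,"y":-0.671,"z":0,"spin":3.8},{"hand":0,"x":0.345,"y":-0.671,"z":0,"spin":3.8},{"hand":0,"x":0.345,"y":-0.671,"z":0,"spin":3.8},{"hand":0,"x":0.345,"y":-0.671,"z":0,"spin":3.8},{"hand":0,"x":0.345,"y":-0.671,"z":0,"spin":3.8},{"hand":0,"x":0.345,"y":-0.671,"z":0,"spin":3.8}]'
```

```text
t: 1.77
eef_pos: [629.2, -118.2, 226.4]
tcp_rot: [-3.141, 0.001, 1.431]
ft_force: [-0.8, 0.7, 0.1]
opening: 0.005
```

```bash
python3 -m handwheel '[{"z":-0.04},{"z":-0.08},{"z":-0.12},{"z":-0.14},{"z":-0.14},{"z":-0.14}]'; python3 - <<'E'
from h import *
from cell import read_camera,state
s=state();print(s["eef_pos"],s["tcp_rot"])
c=read_camera("scene"); t=read_camera("top")
A=cv2.resize(c["img"][190:270,270:390],None,fx=5,fy=5,interpolation=cv2.INTER_CUBIC)
cv2.imwrite("pics/z2.png",A[:,:,::-1])
print(proj(c,(s["eef_pos"][0],s["eef_pos"][1],s["eef_pos"][2]-14)), angles(c,(542,-102)))
E
```

```text
[ 629.20912194 -118.16782668  226.4333372 ] [-3.14083750e+00  5.48930678e-04  1.43107786e+00]
[354.00859223 171.36863772] (np.float64(217.33859997624882), np.float64(85.31229030132894))invalid input
```

View pics/z2.png

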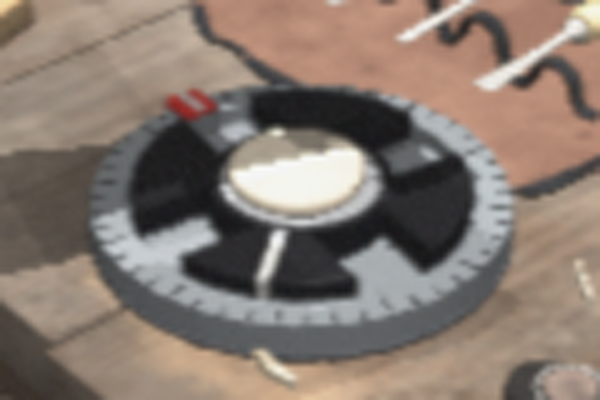

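The scene crop shows the clip at (190,103), the index line ending at (265,290) and the far notch at (415,158). The dial has not moved. The last call was refused because it had missing fields, so I repeat it with all of them.

```bash
python3 -m handwheel '[{"hand":0,"x":0,"y":0,"z":-0.04,"spin":0},{"hand":0,"x":0,"y":0,"z":-0.08,"spin":0},{"hand":0,"x":0,"y":0,"z":-0.12,"spin":0},{"hand":0,"x":0,"y":0,"z":-0.14,"spin":0},{"hand":0,"x":0,"y":0,"z":-0.14,"spin":0},{"hand":0,"x":0,"y":0,"z":-0.14,"spin":0}]'; python3 - <<'E'
from h import *
from cell import read_camera,state
c=read_camera("scene"); s=state();print(s["t"],s["eef_pos"],s["tcp_rot"],s["ft_force"])
A=cv2.resize(c["img"][170:270,270:390],None,fx=5,fy=5,interpolation=cv2.INTER_CUBIC)
cv2.imwrite("pics/z3.png",A[:,:,::-1])
p=s["eef_pos"]; print((proj(c,(p[0],p[1],p[2]-14))-[270,170])*5, (proj(c,(627.2,-113.5,14))-[270,170])*5)
E
```

```text
t: 2.37
eef_pos: [626.4, -112.1, 88.9]
tcp_rot: [-3.14, -0.0, 1.436]
ft_force: [0.2, -0.0, 0.5]
opening: 0.006
2.4167 [ 627.18269894 -112.46039866   90.17558108] [3.14036265e+00 3.34197139e-05 1.43548912e+00] [0.48582882 0.00826883 0.99191592]
[405.36092253 189.59165166] [403.92458093 268.9777527 ]
```

View pics/z3.png

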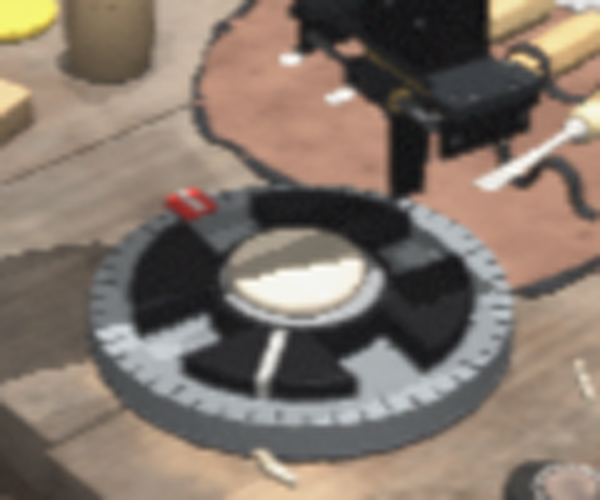

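Projected tip (405,190) matches the picture and sits above the notch. Next I work out the arc rows.

```bash
python3 -m handwheel '[{"hand":0,"x":0,"y":0,"z":-0.02,"spin":0},{"hand":0,"x":0,"y":0,"z":-0.036,"spin":0},{"hand":0,"x":0,"y":0,"z":-0.046,"spin":0},{"hand":0,"x":0,"y":0,"z":-0.051,"spin":0},{"hand":0,"x":0,"y":0,"z":-0.051,"spin":0}]'; cat > arc.py <<'E'
import numpy as np,sys
def rows(a0,al,off=-15,start=None,C=(542,-102),r=86):
    f=lambda a,o:np.array(C)+[r*np.cos(a)-o*np.sin(a),r*np.sin(a)+o*np.cos(a)]
    p0=f(np.radians(a0),off) if start is None else np.array(start)
    for a in al:
        d=(f(np.radians(a),off)-p0)/1000; print('{"hand":0,"x":%.4f,"y":%.4f,"z":0,"spin":%.2f}'%(d[0],d[1],(a-a0)/5),end=',')
    print()
E
python3 - <<'E'
from arc import rows
a=-7.7
import numpy as np
rows(a,[a],-7,(626.8,-113.1));
rows(a,a-np.r_[0,2,5,9,13.5,18,22.5,27,31.5,36,40.5,45,49.5,53,56,58,59.5,60,60],-15,(626.8,-113.1))
rows(a-60,a-60-np.r_[2,5,9,13.5,18,22.5,27,31.5,36,40.5,45,49.5,53,56,58,59.5,60,60])
E
```

```text
t: 2.83
eef_pos: [627.0, -113.0, 38.1]
tcp_rot: [3.141, -0.0, 1.435]
ft_force: [-0.1, 0.9, 0.1]
opening: 0.0
{"hand":0,"x":-0.0005,"y":-0.0074,"z":0,"spin":0.00},
{"hand":0,"x":-0.0016,"y":-0.0153,"z":0,"spin":0.00},{"hand":0,"x":-0.0026,"y":-0.0182,"z":0,"spin":-0.40},{"hand":0,"x":-0.0042,"y":-0.0224,"z":0,"spin":-1.00},{"hand":0,"x":-0.0067,"y":-0.0280,"z":0,"spin":-1.80},{"hand":0,"x":-0.0100,"y":-0.0340,"z":0,"spin":-2.70},{"hand":0,"x":-0.0138,"y":-0.0397,"z":0,"spin":-3.60},{"hand":0,"x":-0.0180,"y":-0.0451,"z":0,"spin":-4.50},{"hand":0,"x":-0.0226,"y":-0.0502,"z":0,"spin":-5.40},{"hand":0,"x":-0.0276,"y":-0.0549,"z":0,"spin":-6.30},{"hand":0,"x":-0.0330,"y":-0.0592,"z":0,"spin":-7.20},{"hand":0,"x":-0.0387,"y":-0.0630,"z":0,"spin":-8.10},{"hand":0,"x":-0.0446,"y":-0.0664,"z":0,"spin":-9.00},{"hand":0,"x":-0.0508,"y":-0.0693,"z":0,"spin":-9.90},{"hand":0,"x":-0.0558,"y":-0.0712,"z":0,"spin":-10.60},{"hand":0,"x":-0.0601,"y":-0.0726,"z":0,"spin":-11.20},{"hand":0,"x":-0.0631,"y":-0.0735,"z":0,"spin":-11.60},{"hand":0,"x":-0.0653,"y":-0.0740,"z":0,"spin":-11.90},{"hand":0,"x":-0
[... 361 characters left out ...]
60},{"hand":0,"x":-0.0341,"y":-0.0007,"z":0,"spin":-4.50},{"hand":0,"x":-0.0408,"y":0.0008,"z":0,"spin":-5.40},{"hand":0,"x":-0.0473,"y":0.0028,"z":0,"spin":-6.30},{"hand":0,"x":-0.0537,"y":0.0053,"z":0,"spin":-7.20},{"hand":0,"x":-0.0599,"y":0.0082,"z":0,"spin":-8.10},{"hand":0,"x":-0.0658,"y":0.0117,"z":0,"spin":-9.00},{"hand":0,"x":-0.0714,"y":0.0156,"z":0,"spin":-9.90},{"hand":0,"x":-0.0756,"y":0.0190,"z":0,"spin":-10.60},{"hand":0,"x":-0.0790,"y":0.0220,"z":0,"spin":-11.20},{"hand":0,"x":-0.0811,"y":0.0242,"z":0,"spin":-11.60},{"hand":0,"x":-0.0827,"y":0.0258,"z":0,"spin":-11.90},{"hand":0,"x":-0.0832,"y":0.0264,"z":0,"spin":-12.00},{"hand":0,"x":-0.0832,"y":0.0264,"z":0,"spin":-12.00},
```

```bash
python3 -m handwheel '[{"hand":0,"x":-0.0005,"y":-0.0074,"z":0,"spin":0},{"hand":0,"x":-0.0016,"y":-0.0153,"z":0,"spin":0},{"hand":0,"x":-0.0026,"y":-0.0182,"z":0,"spin":-0.4},{"hand":0,"x":-0.0042,"y":-0.0224,"z":0,"spin":-1},{"hand":0,"x":-0.0067,"y":-0.028,"z":0,"spin":-1.8},{"hand":0,"x":-0.01,"y":-0.034,"z":0,"spin":-2.7},{"hand":0,"x":-0.0138,"y":-0.0397,"z":0,"spin":-3.6},{"hand":0,"x":-0.018,"y":-0.0451,"z":0,"spin":-4.5},{"hand":0,"x":-0.0226,"y":-0.0502,"z":0,"spin":-5.4},{"hand":0,"x":-0.0276,"y":-0.0549,"z":0,"spin":-6.3},{"hand":0,"x":-0.033,"y":-0.0592,"z":0,"spin":-7.2},{"hand":0,"x":-0.0387,"y":-0.063,"z":0,"spin":-8.1},{"hand":0,"x":-0.0446,"y":-0.0664,"z":0,"spin":-9},{"hand":0,"x":-0.0508,"y":-0.0693,"z":0,"spin":-9.9},{"hand":0,"x":-0.0558,"y":-0.0712,"z":0,"spin":-10.6},{"hand":0,"x":-0.0601,"y":-0.0726,"z":0,"spin":-11.2},{"hand":0,"x":-0.0631,"y":-0.0735,"z":0,"spin":-11.6},{"hand":0,"x":-0.0653,"y":-0.074,"z":0,"spin":-11.9},{"hand":0,"x":-0.066,"y":-0.0742,"z":0,"spin":-12},{"hand":0,"x":-0.066,"y":-0.0742,"z":0,"spin":-12}]'; python3 - <<'E'
from h import *
from cell import read_camera,state
c=read_camera("scene");t=read_camera("top"); s=state();print(s["t"],s["eef_pos"],s["tcp_rot"],s["ft_force"])
print(angles(c,(542,-102)),angles(t,(542,-102)))
A=cv2.resize(c["img"][170:270,270:390],None,fx=4,fy=4,interpolation=cv2.INTER_CUBIC)
B=cv2.resize(t["img"][155:255,300:408],None,fx=4,fy=4,interpolation=cv2.INTER_CUBIC)[:400,:320]
cv2.imwrite("pics/z4.png",np.hstack([A,B])[:,:800,::-1])
E
```

```text
t: 4.5
eef_pos: [561.1, -187.9, 38.3]
tcp_rot: [3.14, -0.001, 0.387]
ft_force: [1.1, 0.4, 0.8]
opening: 0.003
4.6 [ 561.10059167 -187.78864516   37.97850302] [ 3.14074496e+00 -5.50602865e-04  3.88200709e-01] [ 1.27726052 -0.46174819  0.77930393]
(np.float64(30.964795349751974), np.float64(85.22508604952239)) (np.float64(101.1215880398671), np.float64(83.98877472569488))
```

View pics/z4.png

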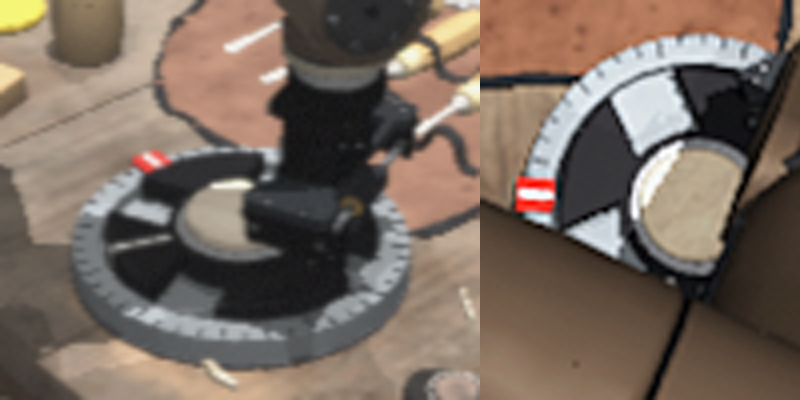

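The index line is now at scene crop (115,245), so the dial turned about 60° clockwise. The clip and disc are undisturbed, so I continue.

```bash
python3 -m handwheel '[{"hand":0,"x":-0.003,"y":-0.0006,"z":0,"spin":-0.4},{"hand":0,"x":-0.0075,"y":-0.0013,"z":0,"spin":-1},{"hand":0,"x":-0.0136,"y":-0.0019,"z":0,"spin":-1.8},{"hand":0,"x":-0.0204,"y":-0.002,"z":0,"spin":-2.7},{"hand":0,"x":-0.0273,"y":-0.0016,"z":0,"spin":-3.6},{"hand":0,"x":-0.0341,"y":-0.0007,"z":0,"spin":-4.5},{"hand":0,"x":-0.0408,"y":0.0008,"z":0,"spin":-5.4},{"hand":0,"x":-0.0473,"y":0.0028,"z":0,"spin":-6.3},{"hand":0,"x":-0.0537,"y":0.0053,"z":0,"spin":-7.2},{"hand":0,"x":-0.0599,"y":0.0082,"z":0,"spin":-8.1},{"hand":0,"x":-0.0658,"y":0.0117,"z":0,"spin":-9},{"hand":0,"x":-0.0714,"y":0.0156,"z":0,"spin":-9.9},{"hand":0,"x":-0.0756,"y":0.019,"z":0,"spin":-10.6},{"hand":0,"x":-0.079,"y":0.022,"z":0,"spin":-11.2},{"hand":0,"x":-0.0811,"y":0.0242,"z":0,"spin":-11.6},{"hand":0,"x":-0.0827,"y":0.0258,"z":0,"spin":-11.9},{"hand":0,"x":-0.0832,"y":0.0264,"z":0,"spin":-12},{"hand":0,"x":-0.0832,"y":0.0264,"z":0,"spin":-12}]'; python3 - <<'E'
from h import *
from cell import read_camera,state
c=read_camera("scene");t=read_camera("top"); s=state();print(s["t"],s["eef_pos"],s["tcp_rot"],s["ft_force"])
print(angles(c,(542,-102)),angles(t,(542,-102)))
A=cv2.resize(c["img"][170:270,270:390],None,fx=4,fy=4,interpolation=cv2.INTER_CUBIC)
B=cv2.resize(t["img"][155:255,300:408],None,fx=4,fy=4,interpolation=cv2.INTER_CUBIC)[:400,:320]
cv2.imwrite("pics/z5.png",np.hstack([A,B])[:,:800,::-1])
from arc import rows
a=-7.7-120
rows(a,a-np.r_[1,3,5,7,9,10.5,11.5,12,12])
E
```

```text
t: 6.1
eef_pos: [478.2, -161.2, 37.9]
tcp_rot: [-3.141, -0.001, -0.659]
ft_force: [3.1, 0.3, 0.9]
opening: 0.004
6.2 [ 478.13491873 -161.23424353   37.81685889] [-3.14142880e+00 -1.15698545e-03 -6.58630996e-01] [3.4078443  0.29632631 1.41460927]
(np.float64(156.16160397121777), np.float64(73.09284413672256)) (np.float64(97.8624188502151), np.float64(83.97996251912014))
{"hand":0,"x":-0.0010,"y":0.0011,"z":0,"spin":-0.20},{"hand":0,"x":-0.0030,"y":0.0035,"z":0,"spin":-0.60},{"hand":0,"x":-0.0049,"y":0.0058,"z":0,"spin":-1.00},{"hand":0,"x":-0.0067,"y":0.0083,"z":0,"spin":-1.40},{"hand":0,"x":-0.0084,"y":0.0108,"z":0,"spin":-1.80},{"hand":0,"x":-0.0096,"y":0.0127,"z":0,"spin":-2.10},{"hand":0,"x":-0.0104,"y":0.0140,"z":0,"spin":-2.30},{"hand":0,"x":-0.0108,"y":0.0147,"z":0,"spin":-2.40},{"hand":0,"x":-0.0108,"y":0.0147,"z":0,"spin":-2.40},
```

View pics/z5.png

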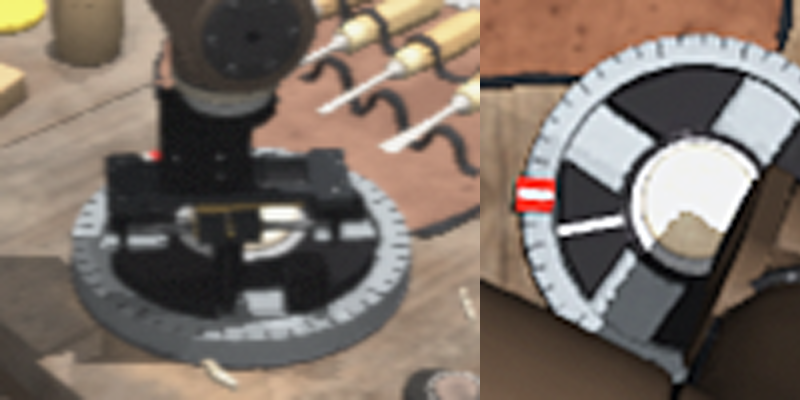

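Top crop: the index line runs (560,233)-(620,222) and the clip line is at (536,194), about 13° still to go clockwise. I push most of that slowly.

```bash
python3 -m handwheel '[{"hand":0,"x":-0.001,"y":0.0011,"z":0,"spin":-0.2},{"hand":0,"x":-0.003,"y":0.0035,"z":0,"spin":-0.6},{"hand":0,"x":-0.0049,"y":0.0058,"z":0,"spin":-1},{"hand":0,"x":-0.0067,"y":0.0083,"z":0,"spin":-1.4},{"hand":0,"x":-0.0084,"y":0.0108,"z":0,"spin":-1.8},{"hand":0,"x":-0.0096,"y":0.0127,"z":0,"spin":-2.1},{"hand":0,"x":-0.0104,"y":0.014,"z":0,"spin":-2.3},{"hand":0,"x":-0.0104,"y":0.014,"z":0,"spin":-2.3},{"hand":0,"x":-0.0104,"y":0.014,"z":0,"spin":-2.3}]'; python3 - <<'E'
from h import *
from cell import read_camera,state
T=[read_camera("top") for _ in range(3)]; s=state();print(s["t"],s["eef_pos"],s["tcp_rot"],s["ft_force"])
t=T[0]; pickle.dump(t,open("top6.pkl","wb"))
for C in((542,-102),(543.2,-101.5),(541,-102)): print(C,angles(t,C))
# white line of the clip and index line, sub-pixel: per column centroids in the image
A=cv2.resize(t["img"][185:230,304:349],None,fx=12,fy=12,interpolation=cv2.INTER_CUBIC)
cv2.imwrite("pics/z6.png",A[:,:,::-1])
for u in range(309,340):
    col=t["img"][195:220,u].astype(int); w=col.min(1); k=w.argmax(); print(u,195+k,w[max(0,k-3):k+4])
E
```

```text
t: 6.95
eef_pos: [467.0, -146.9, 37.6]
tcp_rot: [3.141, 0.0, -0.86]
ft_force: [3.1, -0.2, 1.0]
opening: 0.002
7.1 [ 467.01566984 -146.96198587   37.58231127] [ 3.14130368e+00  3.99465089e-04 -8.60065774e-01] [ 1.92202939 -1.46120974  1.31622722]
(542, -102) (np.float64(86.15161698477375), np.float64(83.97886551962729))
(543.2, -101.5) (np.float64(86.968233299395), np.float64(84.55558097065261))
(541, -102) (np.float64(85.46599022347593), np.float64(83.55343425788385))
309 203 [ 48  37 124 153  83  20  27]
310 203 [ 19  52 206 249 149  22  37]
311 203 [ 32  35 214 239 204  15  32]
312 203 [ 25   5 203 241 228  11  30]
313 203 [ 19   9 205 241 225   9  31]
314 203 [ 19  13 174 235 231  42  31]
315 204 [ 14 143 230 238  66  29  48]
316 203 [ 33  17 155 240 234  49  30]
317 203 [ 52  22 118 242 218  15  13]
318 195 [214 201 177 158]
319 205 [  9   0 149 244 189  22  42]
320 205 [ 19   4 204 255 227  17  37]
321 205 [ 43  28 174 255 227  26  47]
322 205 [ 52  34 141 252 226  24  47]
323 205 [ 49  34 143 253 230  50  45]
324 205 [ 51  34 143 252 234  70  44]
325 205 [ 49  34 143 252 234  68  44]
326 205 [ 49  33 143 252 234  69  43]
327 205 [ 50  34 143 252 234  67  43]
328 205 [ 48  37 144 253 233  70  43]
329 205 [ 51  36 145 254 235  69  44]
330 205 [ 51  38 115 240 233  55  45]
331 205 [ 51  40  94 231 231  46  45]
332 206 [ 41 104 236 240  80  44  52]
333 206 [ 40 105 238 248 103  42  53]
334 206 [ 39 115 225 226 105  43  51]
335 196 [217 225 223 164  51]
336 196 [223 231 214 138  64]
337 195 [209 170 130  49]
338 206 [223 222 224 233 233 230 221]
339 203 [233 244 252 255 253 252 252]
```

View pics/z6.png

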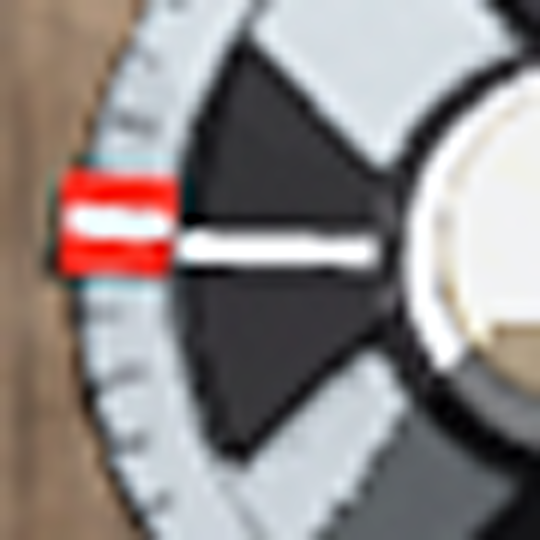

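The top crop shows the index line at y≈248 and the clip line at y≈222, so about 2–3° remains. I fit both lines at sub-pixel level, allowing for the 7 mm height difference.

```bash
cat >> h.py <<'E'
def lines(c,clip=(310,317),idx=(321,334),r0=197,r1=212):
    out=[]
    for (a,b),z in((clip,33),(idx,40)):
        us=np.arange(a,b); vs=[]
        for u in us:
            w=c["img"][r0:r1,u].astype(float).min(1); k=r0+int(np.argmax(w[3:-3])+3); j=np.arange(k-3,k+4)
            q=np.clip(w[j-r0]-60,0,None); vs.append((q*j).sum()/q.sum())
        p=np.polyfit(us,vs,1); res=np.std(vs-np.polyval(p,us))
        e=[ray(c,u,np.polyval(p,u),z) for u in (us[0],us[-1])]
        d=e[0]-e[1]; out.append((e[0],e[1],np.degrees(np.arctan2(d[1],d[0])),res))
    return out
def misalign(c,C,**k):
    L=lines(c,**k); a=[np.degrees(np.arctan2(*((l[0]+l[1])/2-[*C,0])[[1,0]])) for l in L]
    return a[1]-a[0],a,[(l[2],l[3]) for l in L],L
E
python3 - <<'E'
from h import *
t=pickle.load(open("top6.pkl","rb"))
for C in((542,-102),(543.2,-101.5),(541,-102)):
    m=misalign(t,C); print(C,m[0],m[1],m[2])
for l in m[3]: print(l[0],l[1])
E
```

```text
(542, -102) 2.242275257009041 [np.float64(83.92470375770135), np.float64(86.16697901471039)] [(np.float64(86.28156671584433), np.float64(0.04094969345613158)), (np.float64(88.07626042572697), np.float64(0.046791771769912636))]
(543.2, -101.5) 2.525208118186484 [np.float64(84.4371843278105), np.float64(86.96239244599698)] [(np.float64(86.28156671584433), np.float64(0.04094969345613158)), (np.float64(88.07626042572697), np.float64(0.046791771769912636))]
(541, -102) 2.009940836758304 [np.float64(83.48036001200191), np.float64(85.49030084876021)] [(np.float64(86.28156671584433), np.float64(0.04094969345613158)), (np.float64(88.07626042572697), np.float64(0.046791771769912636))]
[556.16103809  34.65935989  33.        ] [554.95654104  16.12583395  33.        ]
[548.26169354   0.64755888  40.        ] [547.0240061  -36.20130488  40.        ]
```

```bash
python3 -m handwheel '[{"hand":0,"x":-0.0006,"y":0.001,"z":0,"spin":-0.15},{"hand":0,"x":-0.0013,"y":0.0022,"z":0,"spin":-0.33},{"hand":0,"x":-0.002,"y":0.0033,"z":0,"spin":-0.5},{"hand":0,"x":-0.002,"y":0.0033,"z":0,"spin":-0.5},{"hand":0,"x":-0.002,"y":0.0033,"z":0,"spin":-0.5},{"hand":0,"x":0.002,"y":-0.004,"z":0,"spin":-0.5},{"hand":0,"x":0.003,"y":-0.0055,"z":0,"spin":-0.5},{"hand":0,"x":0.003,"y":-0.0055,"z":0,"spin":-0.5}]'; python3 - <<'E'
from h import *
from cell import read_camera,state
t=read_camera("top"); s=state();print(s["t"],s["eef_pos"],s["tcp_rot"],s["ft_force"])
pickle.dump(t,open("top7.pkl","wb"))
for C in((542,-102),(543.5,-101.5),(545,-102)):
    m=misalign(t,C); print(C,m[0],m[1],m[2],angles(t,C))
E
```

```text
t: 7.77
eef_pos: [470.3, -152.9, 37.5]
tcp_rot: [3.141, 0.0, -0.905]
ft_force: [0.1, 0.8, -0.1]
opening: 0.002
7.8167 [ 470.09410412 -152.68608011   37.50137036] [ 3.14133017e+00  4.32627833e-04 -9.04577304e-01] [0.35758852 0.49786084 0.82604635]
(542, -102) -0.229055199653601 [np.float64(83.92611790667887), np.float64(83.69706270702527)] [(np.float64(86.25725750294293), np.float64(0.040985743006866915)), (np.float64(86.44566944372028), np.float64(0.06528011930067902))] (np.float64(83.60613298193599), np.float64(83.97859316185573))
(543.5, -101.5) 0.1032200813276205 [np.float64(84.57282356682568), np.float64(84.6760436481533)] [(np.float64(86.25725750294293), np.float64(0.040985743006866915)), (np.float64(86.44566944372028), np.float64(0.06528011930067902))] (np.float64(84.62126728218955), np.float64(84.68722503906297))
(545, -102) 0.45786078172695 [np.float64(85.26335500163485), np.float64(85.7212157833618)] [(np.float64(86.25725750294293), np.float64(0.040985743006866915)), (np.float64(86.44566944372028), np.float64(0.06528011930067902))] (np.float64(85.68834420399637), np.float64(85.40430361602027))
```

Aligned to within about 0.4°. I lift clear.

```bash
python3 -m handwheel '[{"hand":0,"x":0,"y":0,"z":0.02,"spin":0},{"hand":0,"x":0,"y":0,"z":0.05,"spin":0},{"hand":0,"x":0,"y":0,"z":0.09,"spin":0},{"hand":0,"x":0,"y":0,"z":0.13,"spin":0},{"hand":0,"x":0,"y":0,"z":0.17,"spin":0},{"hand":0,"x":0,"y":0,"z":0.2,"spin":0},{"hand":0,"x":0,"y":-0.04,"z":0.2,"spin":0},{"hand":0,"x":0,"y":-0.08,"z":0.2,"spin":0},{"hand":0,"x":0,"y":-0.12,"z":0.2,"spin":0},{"hand":0,"x":0,"y":-0.16,"z":0.2,"spin":0},{"hand":0,"x":0,"y":-0.2,"z":0.2,"spin":0},{"hand":0,"x":0,"y":-0.22,"z":0.2,"spin":0},{"hand":0,"x":0,"y":-0.22,"z":0.2,"spin":0},{"hand":0,"x":0,"y":-0.22,"z":0.2,"spin":0}]'; python3 - <<'E'
from h import *
from cell import read_camera,state
t=read_camera("top");c=read_camera("scene"); s=state();print(s["t"],s["eef_pos"],s["ft_force"])
for C in((542,-102),(543.5,-101.5),(545,-102)):
    m=misalign(t,C); print(C,m[0],angles(t,C),angles(c,C))
k=centre(t,(542,-102)); print(k)
g=t["img"].astype(int).min(2); n,l,q,ce=cv2.connectedComponentsWithStats((g>200).astype(np.uint8),connectivity=4); i=l[207,354]; print('disc',q[i],ray(t,*ce[i],52))
A=cv2.resize(c["img"][170:270,270:370],None,fx=4,fy=4,interpolation=cv2.INTER_CUBIC)
B=cv2.resize(t["img"][155:255,300:400],None,fx=4,fy=4,interpolation=cv2.INTER_CUBIC)
cv2.imwrite("pics/z8.png",np.hstack([A,B])[:,:,::-1])
o=pickle.load(open("top1.pkl","rb")); d=cv2.absdiff(o["img"],t["img"]).max(2)
for nm,(u,v) in dict(block=(237,213),tape=(437,213),mallet=(233,168),offcut=(226,250),disc2=(270,246)).items(): print(nm,(d[v-18:v+18,u-25:u+25]>50).sum())
E
```

```text
t: 8.98
eef_pos: [469.6, -372.8, 236.9]
tcp_rot: [3.141, 0.002, -0.906]
ft_force: [0.2, -0.3, -0.0]
opening: 0.006
9.0833 [ 470.02358305 -371.31199228  237.43767131] [0.72823302 0.04969802 0.06538138]
(542, -102) -0.22608791627833114 (np.float64(83.60594977357579), np.float64(84.12229563196165)) (np.float64(83.50190449937979), np.float64(86.00150076680684))
(543.5, -101.5) 0.1062101353065259 (np.float64(84.62104656954303), np.float64(84.76968879027648)) (np.float64(84.50339234140026), np.float64(86.56552307276743))
(545, -102) 0.4608432841458665 (np.float64(85.68838466293649), np.float64(85.4878353420643)) (np.float64(85.56632666473882), np.float64(87.29263930126265))
(array([ 543.8217562 , -101.22791572]), np.float64(112.1270498348049), np.int64(221))
disc [338 190  34  34 866] [ 543.21479381 -101.56621418   52.        ]
block 0
tape 462
mallet 0
offcut 0
disc2 5
```

View pics/z8.png

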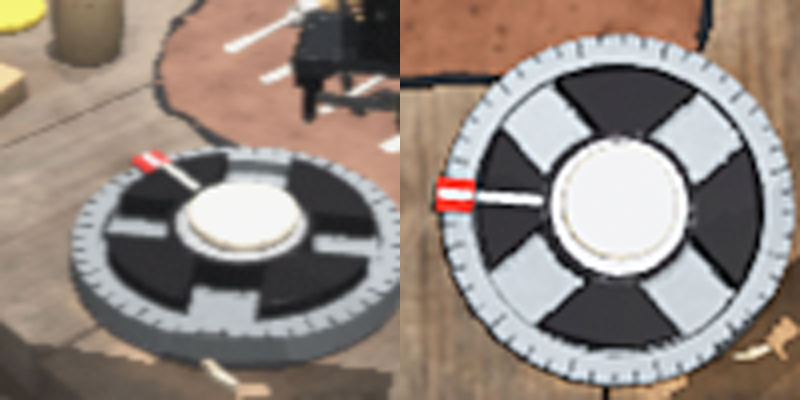

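The top crop shows index and clip lines continuous at (455-540,197), with the disc centred. The scene camera's red-patch angle is about 2° off, and the tape region differs, probably because the arm or its shadow is over it. I check both.

```bash
python3 - <<'E'
from h import *
from cell import read_camera,state
c=read_camera("scene");t=read_camera("top");o=pickle.load(open("scene1.pkl","rb"))
C=(543.5,-101.5)
for z,r0,r1 in((33,112,134),(40,68,106)):
    for C in((543.5,-101.5),(541,-104)):
        r,I=polar(c,C,z,r0,r1); w=I.min(2)[:,300:380].mean(0); w=np.clip(w-w.max()*.6,0,None) if z==40 else np.clip(w-w[20:60].max()*.6,0,None)*((np.arange(80)>15)&(np.arange(80)<65))
        print(z,C,75+(w*np.arange(80)).sum()/w.sum()/4)
d=cv2.absdiff(o["img"],c["img"]).max(2)[255:290,365:405]; print('tape scene diff',(d>50).sum())
f=lambda i,y,x,h,w,s:cv2.resize(i[y:y+h,x:x+w],None,fx=s,fy=s,interpolation=cv2.INTER_CUBIC)
L=np.hstack([f(c["img"],200,295,50,50,8),f(c["img"],250,360,50,50,8)]); cv2.imwrite("pics/z9.png",L[:,:,::-1])
print(state()["qvel"].round(4))
E
```

```text
33 (543.5, -101.5) 83.32311927229063
33 (541, -104) 82.18999160413804
40 (543.5, -101.5) 84.55988925817871
40 (541, -104) 83.04882174362884
tape scene diff 112
[ 0.0007 -0.0029 -0.0053 -0.0004 -0.0006 -0.001 ]
```

View pics/z9.png

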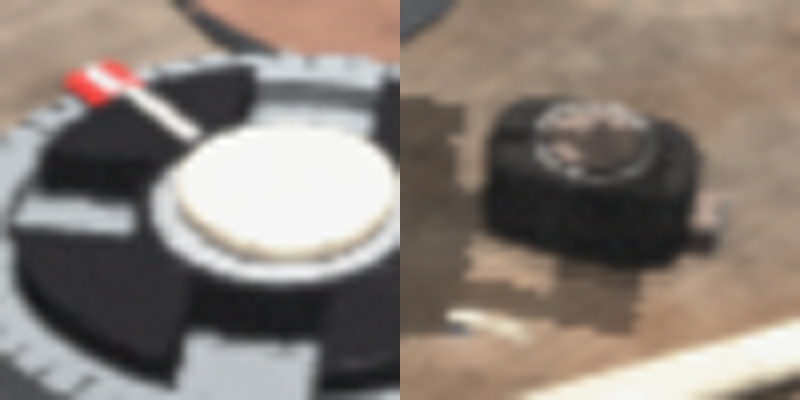

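Both views show the lines collinear: in the scene crop the index line (130,85)-(195,135) continues the clip line (95,72)-(120,85). Scene white-line estimates scatter about ±1°. The tape measure (590,180) is in place with only the arm's shadow on it. I hand in.

```bash
python3 -c "
from cell import job_done
print(job_done())"
```

```text
the job is handed in; nothing more can be done
None
```

The dial is set: I pushed it about 132° clockwise with the closed fingertips in one notch, until its white line met the line on the red clip. I backed the fingers off the notch wall, lifted straight out and moved about 220 mm to the side. The job was handed in at about 9 s.

**Line alignment:**
- The top camera puts the lines within about 0.1° of each other, or ±0.45° over the uncertainty in the centre.
- The scene camera is coarser and does not fully agree. Its white-line fit gave about 1° off, and its red-patch fit about 2° the other way. The red-patch fit is probably biased by the clip's visible side. In the enlarged picture from that camera the two lines look continuous.

**Disc and clip:** The disc is still centred, within about 0.3 mm of where it started. The clip has not moved.

**Bystanders:**
- The sanding block, mallet and offcut show no change in the top view.
- The tape measure's patch did change in both cameras. I put that down to the arm and its shadow: it looks in place in the close-up, and nothing went near it.

**Forces:** The readings after each move were about 3 N or less.

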